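Mount a sleeve between the cones of a measuring fixture

ROBOT

A 7-joint arm with a two-finger parallel gripper is mounted at the origin on the work surface. World frame = base frame: x ahead of the robot, y to its left, z up, the work surface at z = 0. Lengths are in m, angles in rad, forces in N, time in s.
With the tool pointing down it reaches from about 0.425 to 0.875 m from the base axis. Payload 4.7 kg.
Tool frame: the origin (TCP) lies at the very end of the fingers, on their centre line; the grasp point (between the pads) lies 19 mm behind it; z points along the fingers, y is the line along which they close (so a half turn about z gives the same grasp; the last joint's range is limited). The gripper opens to 87 mm and grips with 3 to 60 N. Pads are 19 mm wide; open, the fingers measure 117 mm over their backs; the gripper's body (75 mm by 190 mm) begins 51 mm behind the grasp point.
Start: joints at [-1.16, 0.321, -0.07, 1.45, 0.023, 1.371, -0.057], TCP at [0.251, 0.6, 0.223] pointing down, gripper open.
Joint ranges: [-2.86, 2.86], [-0.3, 2.09], [-1.38, 1.24], [0.06, 2.45], [-1.56, 4.7], [0.09, 2.05], [-2.69, 2.69]. Speed limits (rad/s): [2.57, 2.57, 3.14, 3.14, 3.14, 3.14, 3.14].

INTERFACE

Orientations are given as a rotation vector (axis times angle).
In Python, from bench import ctrl, get_image, job gives the robot as it stands.
- The arm moves only by the shell command python3 -m crank 'ROWS' [FORCE]. ROWS is JSON, a list that holds one entry, the list of rows, each a list of 5 numbers: the shift along the tool's x, y, z in mm, then the turn about the tool's z in rad, then the closure, from -1 (fully open) to 1 (shut), so that 0 is half open. A call has 1 to 10 rows; each row shifts and turns the commanded pose from where the row before left it, along the tool's axes as they then stand; what a row does not reach is not made up. A row lasts 1/12 s, in which the tool goes at most 41.7 mm and 7.16 degrees, less where a joint would pass 70% of its speed; a pose out of reach is approached as far as the arm can. A call with a gripper value outside its range is refused whole. The fingers move at their own pace and stop on an object; FORCE is the grip in N (left out, the last holds). Time passes only in rows, so rows that do not move let the fingers close. It gives the time, the measured TCP pose, the force, the opening and the grip force at its end, in the units of the state.
- ctrl.get_state(): the state, without advancing time (a new reading comes with each control period).
- get_image(name): name is "scene" or "top" or "wrist"; returns a dict with "pixels" (384x512x3 uint8, red, green, blue), "fx", "fy", "cx", "cy" (pixels), "T" (4x4, takes a point from camera to world coordinates); the wrist camera has in their place "T_tool_cam" (4x4, takes a point from camera to tool coordinates, whose origin is the TCP and whose axes are the flange's). Camera axes: x right, y down, z forward; pixel columns grow to the right and rows downward; lengths in m; the calibration is good to about 2 mm. A picture is of the moment at which its call begins: read the wrist's pose just before it. There is no depth.
- job.close_job(): hands the job in; it is judged then, once.
The state is a dict: "time": time; "joint_positions": joint angles; "qd": joint speeds; "joint_torque": joint torques, N m; "position": TCP position; "tool_rot": TCP orientation; "ft_force": force on the tool from outside, world axes, zero at the start; "torque": the same for the moment, N m; "grip_width": opening from 0.0 (shut) to 1.0 (fully open); "grip_force": force on a finger pad.
Only numpy, scipy, OpenCV 4.12 (cv2) and the standard library are available. Lean on these libraries where they do the work, as an engineer would, in place of code of your own. Each camera call takes 0.05 s, during which the arm holds its last target. There are 200 camera calls.

TASK

Mount the tall hollow sleeve in the centre fixture, ready for measuring: pull the tailstock's push-pull knob out until it clicks and stays out by itself, take the sleeve from its wooden rack and lay it on the fixture's two vee rests between the cones, then push the knob back in so that both cones sit firmly in the ends of the sleeve. The sleeve stands upright in the rack but fits onto the rests only when held by its middle; the small vee cradle is there for laying it down and changing your grip. Do not drop the sleeve, and leave the plug gauge, bottle, strap clamp and gauge block where they are.

Things in the scene. Friction and masses are not known exactly. Their poses are not given: they have to be found in the camera images.
- knob_center (a point): Centre of the tailstock knob: a round black grooved knob, 38 mm in diameter, 30 mm long, on a horizontal bar 105 mm above the table. y = the bar's axis, pointing outwards, the way it is pulled; z up. The aluminium tailstock block begins 23 mm from this point towards -y when the knob is in (block 58 mm wide, top 28 mm above this point). Nothing is beside or below the knob.
- tail_knob (a joint): How far the knob is pulled out, in m: 0 fully in, 0.030 fully out at its detent. A snap action throws it to whichever end is nearer: it takes about 10 N to start it from either end, falling to nothing half-way at 0.015, after which it goes by itself. With the sleeve properly held between the cones it stands at about 0.003, pressing with 8 to 9 N.
- seat (a point): Point on the fixture's centre line, 105 mm above the table, where the sleeve's middle is once held between the cones. y along the line from headstock to knob, z up. The cones widen from 16 to 48 mm at 45 degrees; the fixed headstock cone's tip is 67 mm from here towards -y, the tail cone's tip 63 mm towards +y with the knob in, 93 mm with it out.
- rests (a point): Point on the centre line 13 mm from seat towards the knob (same axes): the best place for the sleeve's middle when laying it, with 5 mm spare to each cone tip while the knob is out. Two vee rests, each 30 mm long and 74 mm wide, centred 58 mm from it towards -y and 46 mm towards +y, hold the sleeve's axis on the line; their tops are 2 mm below it, so fingers fit only between them.
- fixture: The fixed centre fixture: black base plate 124 x 400 x 16 mm, origin on the table under seat, same axes. Grey headstock 104 mm wide and 166 mm high from y = -0.105 m to -0.226 m, aluminium tailstock block 133 mm high from y = 0.113 to 0.168 m, two guide rods along y (top 35 mm above the table) 48 mm either side. Pushing the knob in slides the sleeve along the rests onto the headstock cone.
- sleeve_center (a point): Middle of the sleeve: a plain aluminium tube 150 mm long, 40 mm outside, 32 mm bore, both ends alike, about 0.19 kg, with a thin dark groove near each end; z along its axis. It starts upright in one of the two holes of the rack, its top 160 mm above the table, 60 mm of it showing.
- cradle_line (a point): Middle of the fixed vee cradle's line, 60 mm above the table, where the axis of a sleeve lying in it is; y along the line (either way round will do), z up. Two vees, no wider than the sleeve (fingers fit beside them) and 20 mm long, centred 40 mm either side, 60 mm free between them. The sleeve must cover both; one end may stick out 50 mm past a vee. Plate 62 x 130 x 12 mm.
- rack: Fixed wooden block 210 x 90 x 100 mm high, origin at the centre of its underside, with two upright round holes 43 mm wide and 90 mm deep at 55 mm to either side along its x axis. One holds the sleeve, the other the plug gauge.
- plug: Bystander: solid steel plug gauge 118 mm tall in the other hole of the rack, 39 mm body and a slimmer 22 mm handle on top (top 128 mm above the table); origin at its underside.
- cleaner: Bystander: white plastic bottle 52 mm in diameter and 130 mm high; origin at its underside.
- clamp: Bystander: dark steel strap clamp 32 x 100 mm, 28 mm high; origin at its underside.
- gauge_block: Bystander: steel block 75 x 50 x 22 mm; origin at its underside.
There are look-alikes about, which are no part of the job. What is shaped like the part that bears sleeve_center but orange or pink is not meant.

How it is judged:
On the way, in this order (a step that is already met when the one before it is completed fails the run):
1. the knob is out at its detent and stays there with the fingers off everything (value of joint tail_knob above 0.027 m and contact force between the fingers and anything else below 0.2 N), for 0.2 s.
2. the sleeve lies released on both rests between the cones, the knob still out (value of joint tail_knob above 0.025 m and contact force between the fingers and anything else below 0.2 N and angle between the z axis of sleeve_center and the y axis of seat, either way round below 0.04 rad and y of sleeve_center in the frame of rests between -0.009 and 0.009 m and x of sleeve_center in the frame of rests between -0.003 and 0.003 m and z of sleeve_center in the frame of rests between -0.003 and 0.003 m), for 0.2 s.
At the end, for the whole second after the job is handed in: The sleeve is held at rest between the two cones: its middle within 3 mm of seat in every direction, its axis within 0.03 rad of the centre line, the knob pushed in until the tail cone is stopped by the sleeve (joint between 0.0015 and 0.007) (value of joint tail_knob between 0.0015 and 0.007 m and angle between the z axis of sleeve_center and the y axis of seat, either way round below 0.03 rad and y of sleeve_center in the frame of seat between -0.003 and 0.003 m and x of sleeve_center in the frame of seat between -0.003 and 0.003 m and z of sleeve_center in the frame of seat between -0.003 and 0.003 m and linear speed of sleeve below 0.02 m/s); the robot touches nothing.
It fails at once if the sleeve is dropped (falls faster than 0.6 m/s out of the fingers) (linear speed of sleeve above 0.6 m/s and contact force between the fingers and sleeve below 0.05 N).
It fails at once if a bystander is moved by more than 20 mm (distance of any of plug, cleaner, clamp, gauge_block from where it was at the start of the episode above 0.02 m).
It also fails if it takes over 69 s, if anything falls off the work surface, if the arm or the gripper's body presses on something with over 40 N, if the wrist force passes 120 N, or if a joint passes its speed limit or range.

## Working session

There is one attempt and no reset: what is moved stays moved. The work goes in short steps, Python scripts to look and compute and a shell command to move; the robot and the scene stay as the last step left them, time stands still between calls to the robot, and variables do not carry over. Pictures are saved under pics/ and viewed, at most 10 in all, crops included, and the job is handed in when it is done.

```bash
mkdir -p pics; ls; cat > h.py <<'E'
import numpy as np, cv2
from scipy.spatial.transform import Rotation as R
from bench import ctrl, get_image, job
def grab(name, fn=None):
    s=ctrl.get_state(); im=get_image(name); p=np.array(im["pixels"])
    if "T" in im: T=np.array(im["T"])
    else:
        W=np.eye(4); W[:3,:3]=R.from_rotvec(s["tool_rot"]).as_matrix(); W[:3,3]=s["position"]; T=W@np.array(im["T_tool_cam"])
    if fn: cv2.imwrite("pics/"+fn, cv2.cvtColor(p,cv2.COLOR_RGB2BGR))
    K=(im["fx"],im["fy"],im["cx"],im["cy"]); np.savez("pics/"+(fn or name)+".npz",T=T,K=K)
    return p,T,K
def pz(u,v,z,T,K):
    d=T[:3,:3]@np.array([(u-K[2])/K[0],(v-K[3])/K[1],1]); return T[:3,3]+d*(z-T[2,3])/d[2]
def proj(X,T,K):
    c=T[:3,:3].T@(np.array(X)-T[:3,3]); return K[0]*c[0]/c[2]+K[2],K[1]*c[1]/c[2]+K[3]
def load(fn):
    a=np.load("pics/"+fn+".npz"); return a["T"],a["K"]
E
python3 - <<'E'
from h import *
p,T,K=grab("top","top0.png"); print(T.round(3).tolist(),K)
q,T,K=grab("scene","scene0.png"); print(T.round(3).tolist(),K)
s=ctrl.get_state(); print(s["position"],s["tool_rot"],s["time"],s["grip_width"])
E
```

```text
pics
[[0.025, -0.995, 0.101, 0.417], [-1.0, -0.024, 0.019, 0.042], [-0.016, -0.101, -0.995, 1.04], [0.0, 0.0, 0.0, 1.0]] (348.66825898630395, 348.66825898630395, 250.50695374397634, 194.20316747391914)
[[-0.808, 0.403, -0.429, 0.909], [0.589, 0.533, -0.608, 0.59], [-0.016, -0.744, -0.668, 0.706], [0.0, 0.0, 0.0, 1.0]] (407.31169590277574, 407.31169590277574, 256.1156899861594, 187.46243019195725)
[0.25106326 0.59902496 0.22158575] [-6.19104238e-01 -3.07972295e+00  2.67107802e-03] 0.1 0.9995267315561193
```

View pics/top0.png

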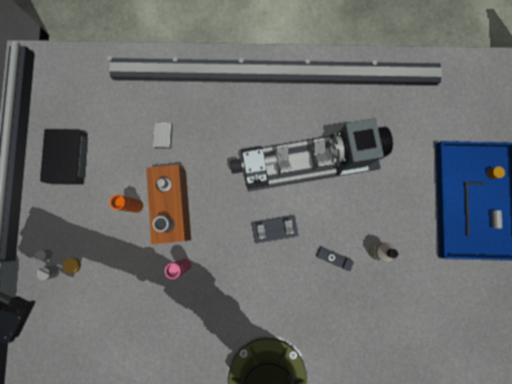

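View pics/scene0.png

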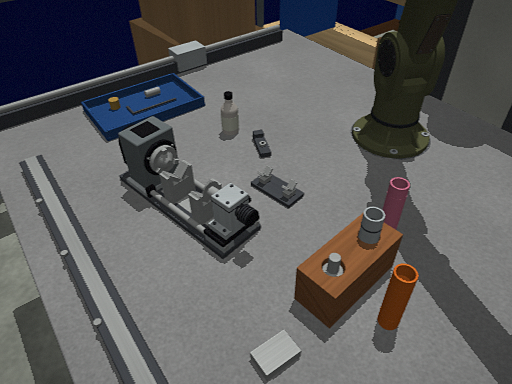

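```bash
python3 - <<'E'
from h import *
T,K=load("top0.png"); S,L=load("scene0.png")
for n,u,v,z in [("knob",234,165,.105),("sleeve",161,223,.16),("plug",165,185,.128),("cradleL",259,231,.06),("cradleR",291,227,.06),("tailblk",254,161,.133),("head",368,139,.166),("headcone",335,151,.105),("bottle",390,253,.13),("clamp",334,258,.02),("gblk",163,135,.022),("rackTL",148,167,.1),("rackTR",180,164,.1),("rackBL",151,243,.1),("pink",173,270,.15),("orange",116,202,.15)]:
    print(n,pz(u,v,z,T,K).round(3))
for n,u,v,z in [("knob",246,216,.105),("sleeve",373,214,.16),("cradleL",264,176,.06),("cradleR",291,189,.06)]:
    print("scene",n,pz(u,v,z,S,L).round(3))
s=ctrl.get_state(); print(R.from_rotvec(s["tool_rot"]).as_matrix().round(3).tolist())
im=get_image("wrist"); print(np.array(im["T_tool_cam"]).round(3).tolist(), im["fx"])
E
```

```text
knob [0.59  0.106 0.105]
sleeve [0.428 0.282 0.16 ]
plug [0.528 0.286 0.128]
cradleL [0.413 0.034 0.06 ]
cradleR [ 0.427 -0.055  0.06 ]
tailblk [0.597 0.052 0.133]
head [ 0.654 -0.237  0.166]
headcone [ 0.635 -0.167  0.105]
bottle [ 0.366 -0.302  0.13 ]
clamp [ 0.342 -0.184  0.02 ]
gblk [0.692 0.328 0.022]
rackTL [0.58  0.343 0.1  ]
rackTR [0.591 0.255 0.1  ]
rackBL [0.374 0.323 0.1  ]
pink [0.311 0.249 0.15 ]
orange [0.479 0.404 0.15 ]
scene knob [0.591 0.102 0.105]
scene sleeve [0.429 0.285 0.16 ]
scene cradleL [ 0.454 -0.019  0.06 ]
scene cradleR [0.432 0.057 0.06 ]
[[-0.922, 0.386, -0.001], [0.386, 0.922, -0.002], [-0.0, -0.002, -1.0]]
[[-0.0, -0.967, -0.257, 0.069], [1.0, 0.0, -0.0, 0.001], [0.0, -0.257, 0.967, -0.162], [0.0, 0.0, 0.0, 1.0]] 265.9210464245196
```

```bash
cat >> h.py <<'E'
def go(x,y,z,ydir=None):
    "print tool-frame shift (mm) and turn (rad) from the present pose"
    s=ctrl.get_state(); M=R.from_rotvec(s["tool_rot"]).as_matrix(); d=M.T@(np.array([x,y,z])-s["position"])*1000
    out="shift "+str(d.round(1))+" norm %.0f"%np.linalg.norm(d)
    if ydir is not None:
        a=np.arctan2(*(M.T@np.r_[ydir,0])[:2]); t=-a
        t=(t+np.pi/2)%np.pi-np.pi/2; c,sn=np.cos(t),np.sin(t)
        out+=" turn %.3f"%t+" shift after turn "+str(np.round([c*d[0]+sn*d[1],-sn*d[0]+c*d[1],d[2]],1))
    print(out)
def st():
    s=ctrl.get_state(); M=R.from_rotvec(s["tool_rot"]).as_matrix()
    print("t %.2f"%s["time"],"pos",s["position"].round(4),"yv",M[:,1].round(3),"F",np.round(s["ft_force"],1),"w %.3f"%s["grip_width"],"gf %.1f"%s["grip_force"],"q",np.round(s["joint_positions"],2))
E
python3 -m crank '[[[-33.6,-21.7,0,0,-1],[-33.6,-21.7,0,0,-1],[-33.6,-21.7,0,0,-1],[-33.6,-21.7,0,0,-1],[-33.6,-21.7,0,0,-1],[-33.6,-21.7,0,0,-1],[-33.6,-21.7,0,0,-1],[-33.6,-21.7,0,0,-1],[-33.6,-21.7,0,0,-1],[-33.6,-21.7,0,0,-1]]]' 45
python3 -m crank '[[[-33.6,-21.7,0,0,-1],[-33.6,-21.7,0,0,-1],[-33.6,-21.7,0,0,-1],[-33.6,-21.7,0,0,-1],[-33.6,-21.7,0,0,-1],[0,0,0,0.12,-1],[0,0,0,0.12,-1],[0,0,0,0.12,-1],[0,0,0,0.12,-1],[0,0,0,0.12,-1]]]'
python3 -m crank '[[[0,0,0,0.12,-1],[0,0,0,0.12,-1],[0,0,0,0.12,-1],[0,0,0,0.05,-1],[0,0,0,0,-1],[0,0,0,0,-1]]]'
python3 - <<'E'
from h import *
st(); go(.59,.104,.21,[.986,.164])
p,T,K=grab("wrist","w1.png")
for n,X in [("knob",(.59,.104,.105)),("blk",(.597,.052,.133))]: print(n,proj(X,T,K))
E
```

```text
time: 0.98
position: [0.4779, 0.2676, 0.2225]
tool_rot: [-0.619, -3.08, -0.0]
ft_force: [0.7, 0.3, 0.3]
grip_width: 1.0
grip_force: 0.0
time: 1.82
position: [0.5901, 0.1044, 0.2221]
tool_rot: [-1.51, -2.754, 0.001]
ft_force: [-0.5, -0.4, 0.3]
grip_width: 0.999
grip_force: 0.0
time: 2.32
position: [0.5901, 0.1046, 0.2223]
tool_rot: [-2.03, -2.398, 0.001]
ft_force: [0.0, 0.1, 0.4]
grip_width: 1.0
grip_force: 0.0
t 2.32 pos [0.5901 0.1046 0.2223] yv [ 0.986  0.165 -0.001] F [0.  0.1 0.4] w 1.000 gf 0.0 q [-0.6   0.22  0.44  1.6  -0.1   1.34  0.02]
shift [-0.6 -0.2 12.3] norm 12 turn 0.001 shift after turn [-0.6 -0.2 12.3]
knob (np.float64(255.8290312800634), np.float64(188.45463878590786))
blk (np.float64(254.11430711527717), np.float64(244.34385002913007))
```

View pics/w1.png

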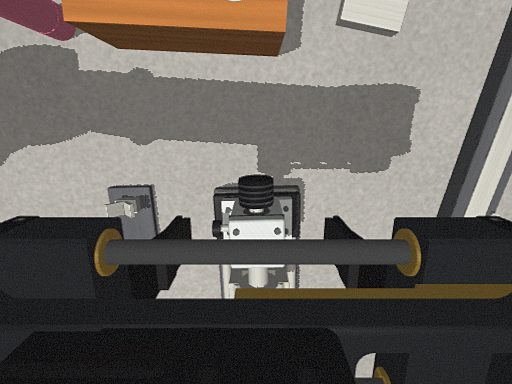

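```bash
python3 - <<'E'
from h import *
T,K=load("w1.png"); Y=np.array([-.164,.986,0]); c=np.array([.59,.104,.105])
for dy in(.015,-.015):
  for dz in (.019,0): print(dy,dz,np.round(proj(c+dy*Y+[0,0,dz],T,K),1))
print(pz(256,275,.105,T,K), pz(256,177,.115,T,K))
E
python3 -m crank '[[[0,0,30,0,-1],[0,0,35,0,-1],[0,0,35,0,-1],[0,0,26,0,-1],[0,0,10,0,-1],[0,0,0,0,1],[0,0,0,0,1],[0,0,0,0,1],[0,0,0,0,1],[0,0,0,0,1]]]' 45
python3 -m crank '[[[0,0,0,0,1],[0,0,0,0,1]]]'; python3 -c "from h import *;st()"
```

```text
0.015 0.019 [255.7 178.6]
0.015 0 [255.8 174.9]
-0.015 0.019 [255.7 207.1]
-0.015 0 [255.8 201.7]
[ 6.07543108e-01 -3.95016959e-04  1.05000000e-01] [0.58781535 0.11857421 0.115     ]
time: 3.2
position: [0.5916, 0.1048, 0.0885]
tool_rot: [2.031, 2.395, 0.005]
ft_force: [0.5, 0.2, 0.4]
grip_width: 0.705
grip_force: 0.0
time: 3.37
position: [0.5907, 0.1047, 0.0874]
tool_rot: [2.031, 2.396, 0.002]
ft_force: [0.1, -0.4, 0.1]
grip_width: 0.553
grip_force: 0.0
t 3.37 pos [0.5907 0.1047 0.0874] yv [0.987 0.163 0.001] F [ 0.1 -0.4  0.1] w 0.553 gf 0.0 q [-0.58  0.33  0.42  1.75 -0.15  1.09  0.06]
```

```bash
python3 -m crank '[[[0,0,0,0,1],[0,0,0,0,1],[0,0,0,0,1],[0,0,0,0,1],[0,0,0,0,1]]]'
python3 -m crank '[[[4,0,0,0,1],[4,0,0,0,1],[4,0,0,0,1],[4,0,0,0,1],[4,0,0,0,1],[4,0,0,0,1],[4,0,0,0,1],[3,0,0,0,1],[0,0,0,0,1],[0,0,0,0,1]]]'; python3 -c "from h import *;st()"
```

```text
time: 3.78
position: [0.5882, 0.1042, 0.0866]
tool_rot: [-2.029, -2.394, 0.005]
ft_force: [-5.8, -0.5, 5.3]
grip_width: 0.426
grip_force: 44.9
time: 4.62
position: [0.5824, 0.1336, 0.0866]
tool_rot: [-2.029, -2.394, 0.009]
ft_force: [-7.5, -3.2, 6.8]
grip_width: 0.423
grip_force: 45.0
t 4.62 pos [0.5824 0.1336 0.0866] yv [ 0.987  0.164 -0.007] F [-7.5 -3.2  6.8] w 0.423 gf 45.0 q [-0.61  0.33  0.41  1.75 -0.15  1.1   0.01]
```

```bash
python3 -m crank '[[[0,0,0,0,-0.5],[0,0,0,0,-0.5],[0,0,0,0,-0.5],[0,0,0,0,-0.5],[0,0,0,0,-0.5],[0,0,0,0,-0.5],[0,0,0,0,-0.5],[0,0,-20,0,-1],[0,0,-35,0,-1],[0,0,-35,0,-1]]]'
python3 -m crank '[[[0,0,-35,0,-1],[0,0,-35,0,-1],[-30,0,-35,0,-1],[-35,0,-35,0,-1],[-35,0,0,0,-1],[-35,0,0,0,-1],[0,0,0,0,-1],[0,0,0,0,-1]]]'
python3 - <<'E'
from h import *
st(); p,T,K=grab("wrist","w2.png")
q,_,_=grab("top","top1.png")
t=cv2.resize(q[130:200,220:330],None,fx=4,fy=4,interpolation=cv2.INTER_CUBIC)
c=np.zeros((384+t.shape[0],512,3),np.uint8); c[:384]=p; c[384:,:t.shape[1]]=t
cv2.imwrite("pics/c2.png",c[:600,:,::-1])
Y=np.array([-.164,.986,0]); k=np.array([.588,.104,.105]); seat=k-.191*Y
for n,y,z in [("headtip",-.067,0),("tailtip",.093,0),("seat",0,0),("blkfar",.168,.028),("blknear",.113,.028),("headface",-.105,.061)]:
    print(n,np.round(proj(seat+y*Y+[0,0,z],T,K),1))
E
```

```text
time: 5.45
position: [0.5841, 0.1348, 0.1763]
tool_rot: [-2.031, -2.395, 0.005]
ft_force: [0.4, 0.2, 0.5]
grip_width: 0.895
grip_force: 0.0
time: 6.12
position: [0.606, 0.0069, 0.308]
tool_rot: [2.038, 2.389, 0.0]
ft_force: [0.2, 0.9, -0.3]
grip_width: 0.999
grip_force: 0.0
t 6.12 pos [0.606  0.0069 0.308 ] yv [0.988 0.158 0.001] F [ 0.2  0.9 -0.3] w 0.999 gf 0.0 q [-0.49  0.21  0.52  1.45 -0.1   1.51  0.19]
headtip [255.7 274. ]
tailtip [254.8 172.3]
seat [255.4 234. ]
blkfar [254.1 116.1]
blknear [254.5 161. ]
headface [255.7 323.6]
```

View pics/c2.png

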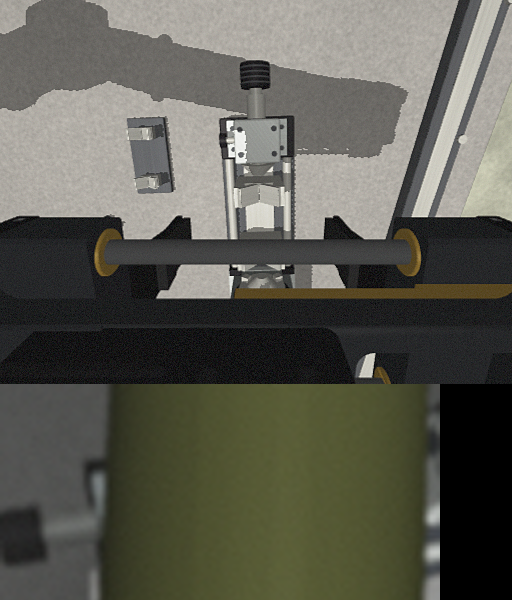

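```bash
python3 - <<'E'
from h import *
p=cv2.imread("pics/w2.png"); g=cv2.cvtColor(p,cv2.COLOR_BGR2GRAY).astype(int)
for r in list(range(62,112,6))+list(range(165,236,8))+[258,266,272,278]: 
    print(r,' '.join(map(str,g[r,214:304:2])))
E
```

```text
62 109 101 106 109 107 101 109 102 105 108 104 105 107 100 38 29 15 25 29 30 21 28 24 30 15 10 19 74 174 173 181 174 174 172 171 175 175 170 169 167 171 166 170 171 173
68 108 105 106 106 108 103 100 104 111 106 107 101 108 31 24 18 28 25 32 26 35 38 33 26 27 26 26 27 98 109 102 102 105 105 107 110 115 117 186 183 184 175 179 181 168
74 113 109 108 105 104 110 110 110 104 106 105 107 105 32 24 28 24 23 26 24 33 32 26 24 28 21 34 0 99 111 108 108 109 109 107 107 109 108 106 105 105 109 104 104 112
80 107 109 105 104 105 107 99 101 105 101 99 109 104 77 5 26 21 28 37 55 52 54 45 37 44 33 26 16 83 112 111 110 110 107 107 107 106 105 102 101 105 111 107 110 109
86 105 106 103 107 106 110 111 98 106 104 102 106 108 98 35 27 23 28 23 19 24 13 22 17 27 8 29 19 95 106 113 113 106 109 104 109 113 109 104 100 107 100 107 107 106
92 103 103 106 103 106 105 106 101 109 109 103 104 100 102 105 109 109 101 101 117 131 137 120 109 110 108 109 114 109 108 109 107 102 105 105 106 106 105 110 108 108 110 110 107 110
98 107 102 108 111 106 107 106 108 106 111 108 101 105 105 106 111 104 107 116 120 131
[... 1955 characters left out ...]
7 122 122 128 125 128 68 63 61 63 57 191 219 202 151 62 123 177 170 171 177
258 67 69 69 69 64 69 60 69 70 71 67 63 65 71 64 71 67 69 67 65 67 75 64 67 71 72 71 69 74 70 69 62 67 68 69 73 70 69 71 68 68 68 73 65 68
266 182 178 178 175 175 176 177 180 1 139 232 207 205 214 176 183 154 155 155 164 99 65 80 77 73 73 71 93 160 188 180 182 179 141 213 205 55 63 32 18 92 106 107 101 110
272 177 168 183 180 176 175 178 174 30 46 45 42 41 32 52 66 57 59 58 63 54 58 55 48 56 56 57 58 57 59 57 54 66 60 27 24 25 31 24 24 80 103 104 101 99
278 176 168 171 178 174 177 175 176 226 228 45 61 60 48 219 212 155 119 100 83 94 128 115 82 70 119 129 96 78 87 101 205 195 176 92 61 55 64 71 141 132 99 105 105 105
```

```bash
python3 - <<'E'
from h import *
T,K=load("w2.png")
P=[pz(254.7,76,.105,T,K),pz(256,100,.105,T,K)]
for r,a,b in [(165,228.5,287.5),(181,229.5,287),(205,231,287),(229,232.3,286.5)]:
    A,B=pz(a,r,.03,T,K),pz(b,r,.03,T,K); print(np.linalg.norm(A-B)); P.append((A+B)/2)
P=np.array(P); print(P.round(4))
A,B=pz(258.5-29.5+0,165,.03,T,K),0
# rod directions
for a,b in [(228.5,232.3),(287.5,286.5)]:
    d=pz(a,165,.03,T,K)-pz(b,229,.03,T,K); print("rod dir",d[:2]/np.linalg.norm(d))
f=np.polyfit(P[:,1],P[:,0],1); print("slope",f, np.polyval(f,P[:,1])-P[:,0])
# cradle: plate corners approx
for n,u,v,z in [("v1",140,133,.055),("v2",153,182,.055),("pTL",127,118,.012),("pTR",163,117,.012),("pBL",136,193,.012),("pBR",172,192,.012)]:
    print(n,pz(u,v,z,T,K).round(4))
q,_,_=grab("scene","scene1.png")
c=np.zeros((600,800,3),np.uint8)
t=cv2.resize(p:=cv2.cvtColor(cv2.imread("pics/w2.png"),cv2.COLOR_BGR2RGB)[105:205,110:190],None,fx=4,fy=4); c[:400,:320]=t
t=cv2.resize(q[110:260,110:310],None,fx=2.3,fy=2.3); c[:345,325:785]=t
cv2.imwrite("pics/c3.png",c[:400,:,::-1])
E
```

```text
0.0984179150792082
0.09743681086668034
0.09720743250488344
0.09643268247091176
[[ 0.5846  0.1303  0.105 ]
 [ 0.5908  0.102   0.105 ]
 [ 0.609   0.0063  0.03  ]
 [ 0.6138 -0.0206  0.03  ]
 [ 0.6218 -0.0626  0.03  ]
 [ 0.6296 -0.1067  0.03  ]]
rod dir [-0.18819844  0.98213102]
rod dir [-0.17119008  0.98523802]
slope [-0.1895972   0.60980706] [ 4.92302250e-04 -2.97894881e-04 -3.97631013e-04 -3.90770395e-05
 -1.41740753e-04  3.84041436e-04]
v1 [0.4228 0.0305 0.055 ]
v2 [ 0.4468 -0.0433  0.055 ]
pTL [0.3824 0.0468 0.012 ]
pTR [0.4413 0.0578 0.012 ]
pBL [ 0.4025 -0.0806  0.012 ]
pBR [ 0.4658 -0.0686  0.012 ]
```

View pics/c3.png

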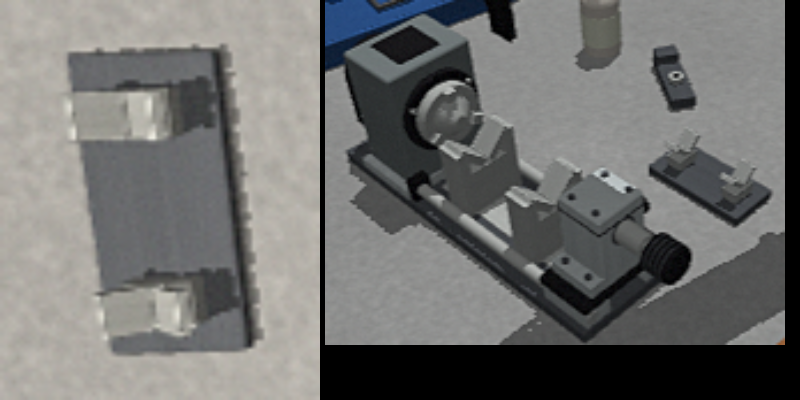

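```bash
python3 - <<'E'
from h import *
go(.41,.064,.16,[.985,.172])
T,K=load("w2.png"); print(pz(140,133.7,.05,T,K),pz(147.5,182.5,.05,T,K))
E
```

```text
shift [  83.5 -184.4  147.4] norm 250 turn -0.007 shift after turn [  84.7 -183.8  147.4]
[0.42071091 0.02888004 0.05      ] [ 0.43622518 -0.04692686  0.05      ]
```

```bash
python3 -m crank '[[[12,-26,20,0,-1],[12,-26,20,0,-1],[12,-26,21,0,-1],[12,-26,21,0,-1],[12,-26,22,0,-1],[12,-26,22,0,-1],[12,-28,22,0,-1],[0,0,0,0,-1],[0,0,0,0,-1]]]'
python3 - <<'E'
from h import *
st(); p,T,K=grab("wrist","w3.png")
t=p[150:290,130:400]
E
```

```text
time: 7.02
position: [0.4077, 0.0645, 0.1579]
tool_rot: [-2.025, -2.399, 0.004]
ft_force: [0.6, -0.0, -0.1]
grip_width: 0.999
grip_force: 0.0
t 7.02 pos [0.4077 0.0645 0.1579] yv [ 0.986  0.168 -0.003] F [ 0.6 -0.  -0.1] w 0.999 gf 0.0 q [-0.63 -0.17  0.38  2.09  0.07  1.21 -0.11]
```

View pics/w3.png

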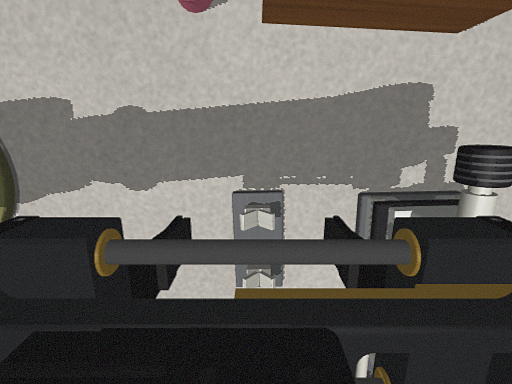

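```bash
python3 - <<'E'
from h import *
T,K=load("w3.png")
p=cv2.cvtColor(cv2.imread("pics/w3.png"),cv2.COLOR_BGR2GRAY).astype(int)
for r in (194,200,208,214,220,226,232,270,276,282): print(r,' '.join(map(str,p[r,226:292:2])))
for u,v,z in [(258,191,.012),(258.5,218,.045),(259.5,278,.045)]: print(pz(u,v,z,T,K).round(4))
print(pz(233,191,.012,T,K),pz(283,191,.012,T,K))
go(.4285,.2835,.25,[.983,.186])
E
```

```text
194 178 179 189 87 106 107 115 115 112 111 113 114 108 110 114 109 106 116 110 107 106 110 105 107 107 110 111 105 81 188 179 177 179
200 179 179 190 98 110 106 111 108 105 107 106 110 104 107 103 108 104 108 107 104 108 111 102 109 110 111 112 110 82 134 185 186 178
208 178 183 185 129 110 107 113 106 104 96 116 117 126 122 126 128 131 154 189 137 132 140 85 63 68 71 68 59 88 190 178 185 183
214 190 182 183 166 111 105 103 171 91 94 156 166 162 161 161 148 190 188 194 193 192 204 171 133 149 67 68 65 82 190 185 186 176
220 183 186 181 171 110 108 105 163 207 144 157 160 155 158 161 151 165 191 190 193 192 190 192 177 150 110 108 105 80 199 186 187 184
226 178 180 174 167 98 109 106 149 206 156 160 162 163 164 142 104 102 134 201 194 196 193 190 179 146 103 105 102 80 187 174 181 180
232 173 185 181 173 95 105 104 102 106 104 110 108 105 104 104 105 102 104 106 106 106 105 104 104 105 108 106 105 78 190 182 188 191
270 176 182 177 179 168 96 104 105 104 106 133 131 132 135 140 137 131 220 133 137 134 131 119 66 65 60 72 59 85 193 185 181 186
276 182 181 174 178 186 100 102 104 100 106 88 81 91 157 156 157 157 197 194 197 148 75 82 96 105 103 108 104 84 142 183 178 173
282 180 177 178 177 183 103 102 103 133 199 158 158 154 158 159 153 166 192 191 190 188 185 190 215 150 95 104 98 116 179 176 178 182
[0.4113 0.054  0.012 ]
[0.4156 0.0324 0.045 ]
[ 0.4294 -0.041   0.045 ]
[0.3817947  0.04892791 0.012     ] [0.44081819 0.05904871 0.012     ]
shift [213.2  54.4 -90.2] norm 238 turn -0.020 shift after turn [212.   58.6 -90.2]
```

```bash
python3 -m crank '[[[0,0,-35,-0.015,-1],[20,7,-35,0,-1],[32,9,-25,0,-1],[32,9,0,0,-1],[32,9,0,0,-1],[32,9,0,0,-1],[32,9,0,0,-1],[32,6,0,0,-1],[0,0,0,0,-1],[0,0,0,0,-1]]]' 20
python3 - <<'E'
from h import *
st(); p,T,K=grab("wrist","w4.png"); print(proj([.4285,.2835,.16],T,K))
E
```

```text
time: 7.9
position: [0.4307, 0.2851, 0.2554]
tool_rot: [2.008, 2.415, 0.002]
ft_force: [0.5, -0.2, 0.3]
grip_width: 0.998
grip_force: 0.0
t 7.90 pos [0.4307 0.2851 0.2554] yv [0.983 0.182 0.002] F [ 0.5 -0.2  0.3] w 0.998 gf 0.0 q [-0.8   0.02  0.17  1.74 -0.    1.39 -0.45]
(np.float64(253.2317711839059), np.float64(194.32686954538178))
```

View pics/w4.png

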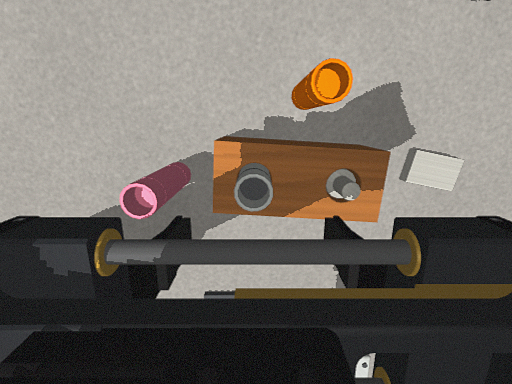

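```bash
python3 - <<'E'
from h import *
T,K=load("w4.png"); P=pz(254,190,.16,T,K); print(P, pz(235,190,.16,T,K)-pz(273,190,.16,T,K), pz(254,210.5,.16,T,K))
go(P[0],P[1],.123,[.983,.183])
E
```

```text
[0.42845411 0.28805817 0.16      ] [-0.03738123 -0.00691389  0.        ] [0.4323302  0.26678308 0.16      ]
shift [  5.5  -1.9 132.4] norm 133 turn -0.004 shift after turn [  5.5  -1.9 132.4]
```

```bash
python3 -m crank '[[[4,-2,30,0,-1],[0,0,35,0,-1],[0,0,35,0,-1],[0,0,25,0,-1],[0,0,7,0,-1],[0,0,0,0,1],[0,0,0,0,1],[0,0,0,0,1],[0,0,0,0,1],[0,0,0,0,1]]]' 15
python3 -m crank '[[[0,0,0,0,1],[0,0,0,0,1],[0,0,0,0,1],[0,0,0,0,1],[0,0,0,0,1]]]'; python3 -c "from h import *;st()"
```

```text
time: 8.78
position: [0.4283, 0.2862, 0.1244]
tool_rot: [2.014, 2.411, 0.005]
ft_force: [-0.4, 0.3, 0.2]
grip_width: 0.71
grip_force: 0.0
time: 9.2
position: [0.4273, 0.2857, 0.1229]
tool_rot: [-2.014, -2.411, -0.0]
ft_force: [-1.6, 0.3, 1.7]
grip_width: 0.454
grip_force: 15.0
t 9.20 pos [0.4273 0.2857 0.1229] yv [0.984 0.178 0.   ] F [-1.6  0.3  1.7] w 0.454 gf 15.0 q [-0.8   0.11  0.17  1.92 -0.02  1.12 -0.44]
```

```bash
python3 -m crank '[[[0,0,-8,0,1],[0,0,-15,0,1],[0,0,-20,0,1],[0,0,-25,0,1],[0,0,-25,0,1],[0,0,-25,0,1],[0,0,-20,0,1],[0,0,-8,0,1],[0,0,0,0,1]]]'
python3 - <<'E'
from h import *
st(); go(.4084,.0696,.27,[.983,.183])
E
```

```text
time: 9.95
position: [0.4281, 0.2861, 0.2707]
tool_rot: [2.014, 2.411, 0.006]
ft_force: [0.5, -0.6, -2.6]
grip_width: 0.455
grip_force: 15.0
t 9.95 pos [0.4281 0.2861 0.2707] yv [0.984 0.178 0.003] F [ 0.5 -0.6 -2.6] w 0.455 gf 15.0 q [-0.81  0.01  0.17  1.72 -0.    1.41 -0.46]
shift [-2.096e+02 -5.800e+01  1.000e-01] norm 217 turn -0.005 shift after turn [-2.093e+02 -5.900e+01  1.000e-01]
```

```bash
python3 -m crank '[[[-14,-4,0,0,1],[-25,-7,0,0,1],[-30,-8,0,0,1],[-35,-10,0,-0.005,1],[-35,-10,0,0,1],[-30,-8,0,0,1],[-25,-7,0,0,1],[-15,-4,0,0,1],[0,0,0,0,1],[0,0,0,0,1]]]'
python3 -m crank '[[[0,0,20,0,1],[0,0,30,0,1],[0,0,30,0,1],[0,0,25,0,1],[0,0,15,0,1],[0,0,0,0,1],[0,0,0,0,1]]]'
python3 - <<'E'
from h import *
st(); go(.4084,.0696,.142,[.983,.183]); p,T,K=grab("wrist","w5.png"); q,S,L=grab("scene","scene2.png")
c=np.zeros((384,800,3),np.uint8); c[:384,:400]=p[:,60:460]; c[:384,400:]=cv2.resize(q[110:270,190:357],(400,384)); cv2.imwrite("pics/c5.png",c[:,:,::-1])
E
```

```text
time: 10.78
position: [0.4069, 0.0683, 0.2671]
tool_rot: [-2.01, -2.412, 0.002]
ft_force: [0.6, 0.6, -1.7]
grip_width: 0.456
grip_force: 15.0
time: 11.37
position: [0.4069, 0.07, 0.1476]
tool_rot: [-2.005, -2.417, 0.004]
ft_force: [-0.2, -0.4, -0.6]
grip_width: 0.453
grip_force: 15.0
t 11.37 pos [0.4069 0.07   0.1476] yv [ 0.983  0.184 -0.003] F [-0.2 -0.4 -0.6] w 0.453 gf 15.0 q [-0.64 -0.16  0.37  2.11  0.06  1.18 -0.11]
shift [-0.7  1.4  5.6] norm 6 turn 0.001 shift after turn [-0.7  1.4  5.6]
```

View pics/c5.png

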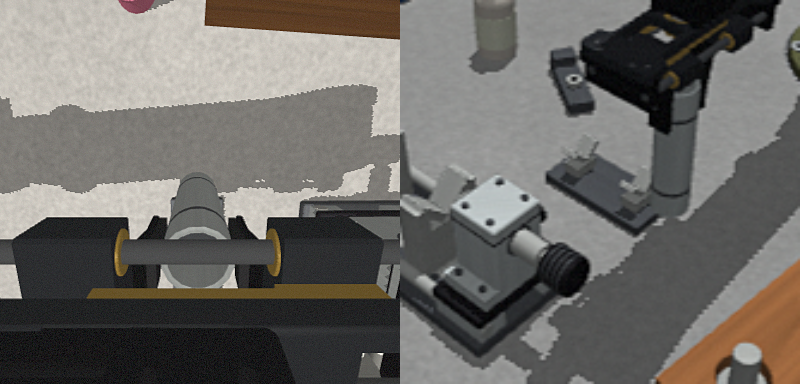

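```bash
python3 -m crank '[[[0,1.4,10,0,1],[0,0,10.6,0,1],[-4,0,0,0,1],[-4.6,0,0,0,1],[-10.5,0,-0.5,0,1],[-10.5,0,-0.5,0,1],[-10.5,0,-0.5,0,1],[0,0,0,0,1]]]' 8
python3 -c "from h import *;st()"
python3 -m crank '[[[-9.4,0,1.5,0,1],[-9.4,0,1.9,0,1],[-9.3,0,2.2,0,1],[0,0,0,0,1]]]'
python3 - <<'E'
from h import *
st(); q,S,L=grab("scene","scene3.png"); p,_,_=grab("wrist","w6.png")
c=np.zeros((384,800,3),np.uint8); c[:384,:400]=p[:,60:460]; c[:384,400:]=cv2.resize(q[110:270,190:357],(400,384)); cv2.imwrite("pics/c6.png",c[:,:,::-1])
E
```

```text
time: 12.13
position: [0.4173, 0.0276, 0.13]
tool_rot: [2.012, 2.412, 0.001]
ft_force: [0.1, -0.8, -1.8]
grip_width: 0.458
grip_force: 8.0
t 12.13 pos [0.4173 0.0276 0.13  ] yv [0.984 0.179 0.001] F [ 0.1 -0.8 -1.8] w 0.458 gf 8.0 q [-0.6  -0.13  0.44  2.12  0.06  1.14 -0.01]
time: 12.47
position: [0.4218, 0.0005, 0.1236]
tool_rot: [2.011, 2.413, -0.002]
ft_force: [-0.4, 0.4, -1.3]
grip_width: 0.46
grip_force: 8.0
t 12.47 pos [0.4218 0.0005 0.1236] yv [ 0.984  0.18  -0.001] F [-0.4  0.4 -1.3] w 0.460 gf 8.0 q [-0.57 -0.12  0.48  2.12  0.06  1.13  0.06]
```

View pics/c6.png

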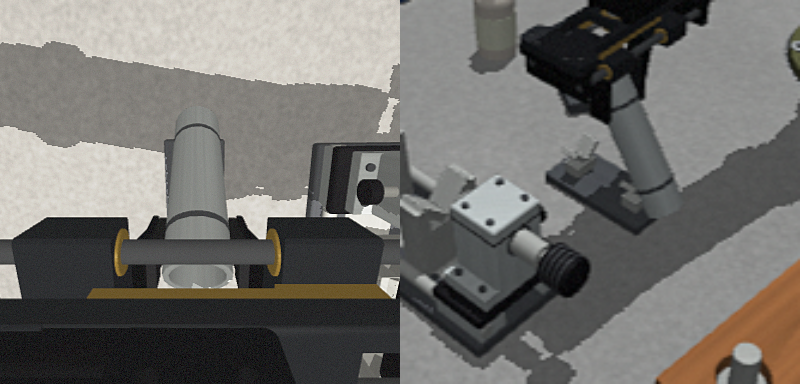

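```bash
python3 -m crank '[[[-8.6,0,3.4,0,1],[-8.6,0,4,0,1],[-8.5,0,4.6,0,1],[-7.5,0,5.5,0,1],[-7.4,0,6,0,1],[-7.3,0,6.5,0,1],[-6.2,0,7.3,0,1],[-5.8,0,7.8,0,1],[-5.4,0,8.4,0,1],[0,0,0,0,1]]]'
python3 -c "from h import *;st()"
python3 -m crank '[[[-4.4,0,8.5,0,1],[-3.8,0,9,0,1],[-2.9,0,7,0,1],[0,0,0,0,1],[0,0,0,0,1]]]'
python3 -c "from h import *;st();go(.423+.183*.064,-.009-.983*.064,.041)"
```

```text
time: 13.4
position: [0.4329, -0.0631, 0.0687]
tool_rot: [-2.009, -2.414, 0.004]
ft_force: [-0.7, -0.6, -0.3]
grip_width: 0.458
grip_force: 8.0
t 13.40 pos [ 0.4329 -0.0631  0.0687] yv [ 0.983  0.181 -0.003] F [-0.7 -0.6 -0.3] w 0.458 gf 8.0 q [-0.5  -0.    0.59  2.15  0.    1.    0.27]
time: 13.82
position: [0.4342, -0.0728, 0.0451]
tool_rot: [-2.007, -2.414, 0.004]
ft_force: [-5.6, -0.1, 3.1]
grip_width: 0.465
grip_force: 7.9
t 13.82 pos [ 0.4342 -0.0728  0.0451] yv [ 0.983  0.183 -0.004] F [-5.6 -0.1  3.1] w 0.465 gf 7.9 q [-0.48  0.05  0.6   2.16 -0.03  0.94  0.32]
shift [0.8 0.7 4.1] norm 4
```

```bash
python3 -m crank '[[[0,-1,1.5,0,1],[0,0,1.5,0,1],[0,0,0,0,1],[0,0,0,0,-0.4],[0,0,0,0,-0.4],[0,0,0,0,-0.4],[0,0,0,0,-0.4],[0,0,0,0,-0.4],[0,0,0,0,-0.4]]]'
python3 -m crank '[[[0,0,-20,0,-0.6],[0,0,-35,0,-0.8],[0,0,-35,0,-1],[0,0,-20,0,-1],[0,0,0,0,-1],[0,0,0,0,-1]]]'
python3 - <<'E'
from h import *
st(); p,T,K=grab("wrist","w7.png"); q,S,L=grab("scene","scene4.png")
# predicted sleeve silhouette
C=np.array([.423,-.009,.06]);Y=np.array([-.183,.983,0]);X=np.array([.983,.183,0])
for y in (-.075,0,.04,.07): print(y,np.round(proj(C+y*Y,S,L),1), np.round(proj(C+y*Y-[0,0,0]+.02*X,T,K),1),np.round(proj(C+y*Y-.02*X,T,K),1))
g=cv2.cvtColor(p,cv2.COLOR_RGB2GRAY).astype(int)
for r in range(80,236,12): print(r,' '.join(map(str,g[r,224:296:2])))
c=np.zeros((384,800,3),np.uint8); c[:384,:400]=p[:,60:460]; c[:384,400:]=cv2.resize(q[110:270,190:357],(400,384)); cv2.imwrite("pics/c7.png",c[:,:,::-1])
E
```

```text
time: 14.57
position: [0.4352, -0.0725, 0.043]
tool_rot: [2.007, 2.416, 0.001]
ft_force: [0.5, 0.3, -0.5]
grip_width: 0.693
grip_force: 0.0
time: 15.07
position: [0.4359, -0.0724, 0.154]
tool_rot: [2.006, 2.415, 0.004]
ft_force: [0.2, -0.6, -1.2]
grip_width: 0.983
grip_force: 0.0
t 15.07 pos [ 0.4359 -0.0724  0.154 ] yv [0.983 0.183 0.003] F [ 0.2 -0.6 -1.2] w 0.983 gf 0.0 q [-0.5  -0.12  0.58  2.05  0.07  1.19  0.23]
-0.075 [254.5 160.5] [274.3 203.4] [234.6 203.5]
0 [276.6 173.1] [275.6 126.9] [232.9 126.9]
0.04 [289.  180.3] [276.4  81.1] [231.9  81.1]
0.07 [298.7 185.8] [277.1  44.1] [231.  44.]
80 105 67 67 70 106 113 114 124 128 129 123 140 143 143 133 143 144 148 144 141 131 127 126 118 115 102 70 75 72 75 117 115 113 113 110 108
92 107 59 68 68 105 112 119 121 123 134 132 137 142 142 138 144 140 146 144 138 133 127 125 119 113 104 67 77 73 81 110 106 115 114 107 112
104 112 59 64 66 98 109 115 124 127 131 136 137 141 145 135 147 145 145 143 137 131 128 125 116 115 104 73 72 70 98 116 114 112 109 111 119
116 97 54 63 68 88 111 109 122 128 130 134 137 142 139 138 146 146 147 14
[... 664 characters left out ...]
9 101 116 117 127 128 135 130 136 140 140 145 146 140 144 137 132 127 121 120 111 83 71 64 71 120 115 113 108 105 113 114
188 184 179 183 182 184 22 46 57 57 73 86 100 130 132 133 130 137 126 109 83 63 62 57 53 40 88 115 113 113 117 109 199 189 181 187 195
200 185 181 183 178 184 173 115 120 130 131 129 133 138 144 149 141 143 140 140 134 134 128 122 118 106 155 180 186 190 186 183 183 189 192 186 187
212 187 180 185 182 183 170 108 120 124 129 135 136 139 140 146 141 143 134 135 132 127 126 118 146 114 170 181 185 188 193 191 195 190 188 189 191
224 168 180 177 175 182 187 181 179 181 180 178 184 183 183 178 178 183 183 188 192 185 185 190 189 192 190 188 176 184 195 198 189 183 189 197 191
```

```bash
python3 - <<'E'
from h import *
T,K=load("w7.png"); g=cv2.cvtColor(cv2.imread("pics/w7.png"),cv2.COLOR_BGR2GRAY).astype(int)
print(list(zip(range(180,228,2),g[180:228:2,254],g[180:228:2,240]))); print(list(zip(range(0,80,2),g[0:80:2,254])))
C=np.array([.423,-.009,.06]);Y=np.array([-.183,.983,0])
for y in (-.09,-.085,-.08,-.075,-.07,.06,.065,.07,.075): print(y,np.round(proj(C+y*Y+[0,0,.02],T,K),1),np.round(proj(C+y*Y,T,K),1))
go(C[0]+.004,C[1]-.018,.15,[.982,.187])
E
```

```text
[(180, np.int64(143), np.int64(126)), (182, np.int64(145), np.int64(124)), (184, np.int64(146), np.int64(123)), (186, np.int64(143), np.int64(131)), (188, np.int64(130), np.int64(57)), (190, np.int64(62), np.int64(55)), (192, np.int64(55), np.int64(132)), (194, np.int64(146), np.int64(131)), (196, np.int64(144), np.int64(128)), (198, np.int64(141), np.int64(127)), (200, np.int64(141), np.int64(130)), (202, np.int64(145), np.int64(127)), (204, np.int64(144), np.int64(126)), (206, np.int64(141), np.int64(127)), (208, np.int64(138), np.int64(126)), (210, np.int64(144), np.int64(126)), (212, np.int64(141), np.int64(124)), (214, np.int64(137), np.int64(124)), (216, np.int64(141), np.int64(117)), (218, np.int64(140), np.int64(189)), (220, np.int64(127), np.int64(184)), (222, np.int64(181), np.int64(189)), (224, np.int64(178), np.int64(181)), (226, np.int64(180), np.int64(175))]
[(0, np.int64(179)), (2, np.int64(183)), (4, np.int64(186)), (6, np.int64(186)), (8, np.int64(186)), (10, np.int64(180)), (12, np.int64(183)), (14, np.int64(180)), (16, np.int64(174)), (18, np.int64(172)), (20, np.i
[... 301 characters left out ...]
2)), (50, np.int64(140)), (52, np.int64(138)), (54, np.int64(138)), (56, np.int64(142)), (58, np.int64(142)), (60, np.int64(144)), (62, np.int64(136)), (64, np.int64(139)), (66, np.int64(142)), (68, np.int64(140)), (70, np.int64(144)), (72, np.int64(141)), (74, np.int64(138)), (76, np.int64(145)), (78, np.int64(142))]
-0.09 [254.4 224.8] [254.5 217.5]
-0.085 [254.4 219.9] [254.5 212.8]
-0.08 [254.3 214.9] [254.5 208.2]
-0.075 [254.3 209.9] [254.5 203.5]
-0.07 [254.3 204.8] [254.5 198.7]
0.06 [253.9  50.8] [254.1  56.7]
0.065 [253.9  44. ] [254.1  50.4]
0.07 [253.8  37. ] [254.  44.]
0.075 [253.8  29.9] [254.   37.6]
shift [46.   1.3  2. ] norm 46 turn -0.004 shift after turn [45.9  1.5  2. ]
```

```bash
python3 -m crank '[[[25,-1,0,-0.01,-0.8],[28,-1,0,0,-0.6],[0,0,25,0,-0.5],[0,0,30,0,-0.5],[0,0,30,0,-0.5],[0,0,18,0,-0.5],[0,0,10,0,-0.5],[0,0,0,0,-0.5]]]' 25
python3 -c "from h import *;st();go(.4245,-.0203,.041,[.982,.19])"
```

```text
time: 15.83
position: [0.4199, -0.0213, 0.037]
tool_rot: [-1.994, -2.423, 0.009]
ft_force: [0.6, -0.2, 0.0]
grip_width: 0.754
grip_force: 0.0
t 15.83 pos [ 0.4199 -0.0213  0.037 ] yv [ 0.981  0.193 -0.007] F [ 0.6 -0.2  0. ] w 0.754 gf 0.0 q [-0.54  0.02  0.54  2.21 -0.01  0.92  0.19]
shift [ 0.1  4.6 -4. ] norm 6 turn 0.003 shift after turn [ 0.1  4.6 -4. ]
```

```bash
python3 -m crank '[[[0,0,0,0,-0.5],[0,0,0,0,-0.5]]]'
python3 -c "from h import *;st();go(.4245,-.0203,.041,[.982,.19])"
```

```text
time: 16.0
position: [0.4237, -0.0209, 0.0407]
tool_rot: [1.995, 2.425, 0.001]
ft_force: [0.2, -0.4, 0.4]
grip_width: 0.747
grip_force: 0.0
t 16.00 pos [ 0.4237 -0.0209  0.0407] yv [0.981 0.193 0.001] F [ 0.2 -0.4  0.4] w 0.747 gf 0.0 q [-0.54  0.01  0.54  2.2  -0.01  0.93  0.19]
shift [ 0.4  0.9 -0.3] norm 1 turn 0.003 shift after turn [ 0.4  0.9 -0.3]
```

```bash
python3 -m crank '[[[0,0,0,0,1],[0,0,0,0,1],[0,0,0,0,1],[0,0,0,0,1],[0,0,0,0,1],[0,0,0,0,1],[0,0,0,0,1],[0,0,0,0,1]]]' 25
python3 -c "from h import *;st()"
python3 -m crank '[[[0,0,-5,0,1],[0,0,-12,0,1],[0,0,-20,0,1],[0,0,-30,0,1],[0,0,-30,0,1],[0,0,-30,0,1],[0,0,-20,0,1],[0,0,-8,0,1],[0,0,0,0,1]]]'
python3 - <<'E'
from h import *
st(); p,T,K=grab("wrist","w8.png")
k=np.array([.589,.104]);Y=np.array([-.186,.9825]); r=k-.178*Y; print(r); go(*r,.196,[.9825,.186])
g=cv2.cvtColor(p,cv2.COLOR_RGB2GRAY).astype(int)
s=ctrl.get_state(); M=R.from_rotvec(s["tool_rot"]).as_matrix(); G=s["position"]-.019*M[:,2]
for y in (.055,.065,.075,.085): print(y,np.round(proj(G+y*M[:,0]-.02*M[:,2],T,K),1))
print(list(zip(range(40,200,4),g[40:200:4,254])))
E
```

```text
time: 16.67
position: [0.4229, -0.0209, 0.0402]
tool_rot: [-1.996, -2.426, -0.0]
ft_force: [-2.9, 0.1, 5.2]
grip_width: 0.45
grip_force: 25.0
t 16.67 pos [ 0.4229 -0.0209  0.0402] yv [ 0.981  0.193 -0.   ] F [-2.9  0.1  5.2] w 0.450 gf 25.0 q [-0.54  0.01  0.54  2.21 -0.01  0.93  0.19]
time: 17.42
position: [0.424, -0.0208, 0.1964]
tool_rot: [1.994, 2.424, 0.005]
ft_force: [-0.1, -0.2, -2.5]
grip_width: 0.451
grip_force: 25.0
t 17.42 pos [ 0.424  -0.0208  0.1964] yv [0.981 0.193 0.004] F [-0.1 -0.2 -2.5] w 0.451 gf 25.0 q [-0.56 -0.19  0.49  2.03  0.09  1.29  0.09]
[ 0.622108 -0.070885]
shift [-87.5 185.8  -1.1] norm 205 turn 0.007 shift after turn [-86.2 186.4  -1.1]
0.055 [252.2 153.9]
0.065 [252.  132.1]
0.075 [251.9 109.2]
0.085 [251.8  85.4]
[(40, np.int64(196)), (44, np.int64(207)), (48, np.int64(198)), (52, np.int64(200)), (56, np.int64(201)), (60, np.int64(199)), (64, np.int64(200)), (68, np.int64(207)), (72, np.int64(202)), (76, np.int64(124)), (80, np.int64(128)), (84, np.int64(126)), (88, np.int64(130)), (92, np.int64(125)), (96, np.int64(124)), (100, np.int64(126)), (104, np.int64(131)), (108, np.int64(125)), (112, np.int64(156)), (116, np.int64(156)), (120, np.int64(161)), (124, np.int64(155)), (128, np.int64(157)), (132, np.int64(156)), (136, np.int64(155)), (140, np.int64(156)), (144, np.int64(159)), (148, np.int64(158)), (152, np.int64(159)), (156, np.int64(155)), (160, np.int64(158)), (164, np.int64(159)), (168, np.int64(159)), (172, np.int64(80)), (176, np.int64(78)), (180, np.int64(137)), (184, np.int64(156)), (188, np.int64(160)), (192, np.int64(159)), (196, np.int64(156))]
```

```bash
python3 -m crank '[[[-6,12,0,0,1],[-10,22,0,0,1],[-14,30,0,0.007,1],[-15,33,0,0,1],[-15,33,0,0,1],[-13,28,0,0,1],[-9,18,0,0,1],[-4,10,0,0,1],[0,0,0,0,1],[0,0,0,0,1]]]'
python3 - <<'E'
from h import *
st(); p,T,K=grab("wrist","w9.png"); g=cv2.cvtColor(p,cv2.COLOR_RGB2GRAY).astype(int)
T2,K2=load("w2.png"); g2=cv2.cvtColor(cv2.imread("pics/w2.png"),cv2.COLOR_BGR2GRAY).astype(int)
Y=np.array([-.186,.9825,0]); seat=np.append(np.array([.589,.104])-.191*Y[:2],.105)
for n,y,z in [("far",.168,.028),("near",.113,.028),("knobout",.236,.019),("knobin",.206,.019),("basefar",.2,-.089)]:
    print(n,np.round(proj(seat+y*Y+[0,0,z],T2,K2),1),np.round(proj(seat+y*Y+[0,0,z],T,K),1))
print("w2"); print(list(zip(range(54,170,2),g2[54:170:2,270])))
c=cv2.resize(p[0:300,100:420],None,fx=2,fy=2); cv2.imwrite("pics/c9.png",c[:,:,::-1])
E
```

```text
time: 18.3
position: [0.6204, -0.0706, 0.192]
tool_rot: [-2.003, -2.416, 0.006]
ft_force: [0.3, 0.6, -2.1]
grip_width: 0.448
grip_force: 25.0
t 18.30 pos [ 0.6204 -0.0706  0.192 ] yv [ 0.983  0.185 -0.005] F [ 0.3  0.6 -2.1] w 0.448 gf 25.0 q [-0.43  0.32  0.62  1.58 -0.19  1.31  0.4 ]
far [255.3 116.2] [2.578e+02 1.000e-01]
near [256.6 161.1] [257.8  81.8]
knobout [253.6  56.8] [ 257.8 -107.7]
knobin [254.4  83.8] [257.8 -55.3]
basefar [255.2  96.8] [258.1  13.1]
w2
[(54, np.int64(172)), (56, np.int64(169)), (58, np.int64(178)), (60, np.int64(170)), (62, np.int64(174)), (64, np.int64(119)), (66, np.int64(104)), (68, np.int64(98)), (70, np.int64(95)), (72, np.int64(91)), (74, np.int64(99)), (76, np.int64(87)), (78, np.int64(90)), (80, np.int64(83)), (82, np.int64(84)), (84, np.int64(82)), (86, np.int64(95)), (88, np.int64(107)), (90, np.int64(107)), (92, np.int64(109)), (94, np.int64(110)), (96, np.int64(109)), (98, np.int64(105)), (100, np.int64(113)), (102, np.int64(109)), (104, np.int64(112)), (106, np.int64(109)), (108, np.int64(111)), (110, np.int64(108)), (112, np.int64(107)), (114, np.int64(107)), (116, np.int64(56)), (118, np.int64(56)), (120, np.int64(154)), (122, np.int64(153)), (124, np.int64(156)), (126, np.int64(165)), (128, np.int64(148)), (130, np.int64(163)), (132, np.int64(154)), (134, np.int64(154)), (136, np.int64(151)), (138, np.int64(152)), (140, np.int64(156)), (142, np.int64(147)), (144, np.int64(150)), (146, np.int64(153)), (148, np.int64(148)), (150, np.int64(150)), (152, np.int64(155)), (154, np.int64(149)), (156, np.int64(153)), (158, np.int64(146)), (160, np.int64(149)), (162, np.int64(106)), (164, np.int64(81)), (166, np.int64(89)), (168, np.int64(179))]
```

View pics/c9.png

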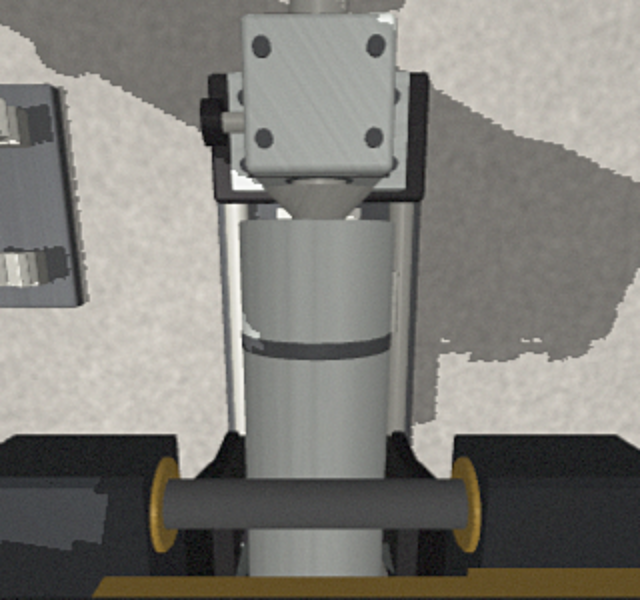

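```bash
python3 -c "
from h import *
go(.6218,-.0738,.117,[.9825,.188])"
python3 -m crank '[[[-3,0,12,0,1],[0,0,25,0,1],[0,0,20,0,1],[0,0,12,0,1],[0,0,6,0,1],[0,0,0,0,1],[0,0,0,0,1],[0,0,0,0,1],[0,0,0,0,1]]]'
python3 - <<'E'
from h import *
st(); p,T,K=grab("wrist","w10.png"); g=cv2.cvtColor(p,cv2.COLOR_RGB2GRAY).astype(int)
s=ctrl.get_state(); go(.6218,-.0738,.117,[.9825,.188])
for c in (245,260,275): print(c,list(zip(range(0,150,2),g[0:150:2,c].tolist())))
for r in (20,50,60,120,150,200): print(r,list(zip(range(200,320,2),g[r,200:320:2].tolist())))
E
```

```text
shift [-3.7  1.3 75.7] norm 76 turn -0.003 shift after turn [-3.7  1.3 75.7]
time: 19.1
position: [0.6232, -0.0734, 0.1214]
tool_rot: [2.003, 2.418, 0.003]
ft_force: [0.7, -0.5, -2.9]
grip_width: 0.449
grip_force: 25.0
t 19.10 pos [ 0.6232 -0.0734  0.1214] yv [0.983 0.186 0.002] F [ 0.7 -0.5 -2.9] w 0.449 gf 25.0 q [-0.41  0.38  0.6   1.66 -0.23  1.18  0.44]
shift [-0.2 -1.4  4.2] norm 4 turn -0.002 shift after turn [-0.2 -1.4  4.2]
245 [(0, 159), (2, 160), (4, 161), (6, 163), (8, 163), (10, 165), (12, 165), (14, 164), (16, 161), (18, 161), (20, 162), (22, 164), (24, 164), (26, 164), (28, 165), (30, 164), (32, 167), (34, 170), (36, 166), (38, 168), (40, 168), (42, 168), (44, 170), (46, 167), (48, 165), (50, 164), (52, 165), (54, 166), (56, 161), (58, 145), (60, 129), (62, 105), (64, 95), (66, 87), (68, 43), (70, 136), (72, 119), (74, 121), (76, 120), (78, 118), (80, 113), (82, 116), (84, 118), (86, 119), (88, 117), (90, 116), (92, 116), (94, 118), (96, 113), (98, 115), (100, 113), (102, 114), (104, 102), (106, 254), (108, 254), (110, 138), (112, 144), (114, 145), (116, 145), (118, 14
[... 5499 characters left out ...]
(202, 179), (204, 223), (206, 232), (208, 230), (210, 209), (212, 185), (214, 143), (216, 72), (218, 71), (220, 66), (222, 112), (224, 110), (226, 121), (228, 125), (230, 127), (232, 138), (234, 139), (236, 138), (238, 140), (240, 146), (242, 145), (244, 145), (246, 147), (248, 157), (250, 153), (252, 149), (254, 153), (256, 150), (258, 150), (260, 156), (262, 156), (264, 154), (266, 154), (268, 159), (270, 152), (272, 151), (274, 150), (276, 148), (278, 141), (280, 141), (282, 137), (284, 135), (286, 130), (288, 126), (290, 120), (292, 117), (294, 74), (296, 64), (298, 104), (300, 126), (302, 131), (304, 139), (306, 149), (308, 138), (310, 130), (312, 62), (314, 56), (316, 211), (318, 199)]
```

```bash
python3 - <<'E'
from h import *
T,K=load("w10.png"); Y=np.array([-.186,.9825,0]);X=np.array([.9825,.186,0])
e=pz(258.5,110,.1604,T,K); 
for r in (57,59,61):
    b=pz(256.5,r,.133,T,K); print(b.round(4),"gap",(b-e)@Y,"lat",(b-e)@X)
print(e.round(4)); s=ctrl.get_state(); print((e-s["position"])@Y)
l=pz(203,50,.133,T,K);r=pz(310,50,.133,T,K); print("blk w",(r-l)@X, "centre",(l+r)/2)
for row,a,b in((120,219,297),(200,221,293)):
    print(pz((a+b)/2,row,.1404,T,K))
E
```

```text
[0.6053 0.027  0.133 ] gap 0.02719762620646332 lat -0.0008677169617869094
[0.6055 0.0261 0.133 ] gap 0.026254964607798737 lat -0.0008684631286684421
[0.6056 0.0251 0.133 ] gap 0.02530896771210024 lat -0.000869211935615298
[6.112e-01 4.000e-04 1.604e-01]
0.07471688296613735
blk w 0.05486442541963923 centre [0.60468222 0.03020708 0.133     ]
[ 0.61186125 -0.0037328   0.1404    ]
[ 0.61940311 -0.04643516  0.1404    ]
```

```bash
python3 -m crank '[[[1,-1,6,0,1],[0,0,10,0,1],[0,0,9,0,1],[0,0,6,0,1],[0,0,3,0,1],[0,0,0,0,1],[0,0,0,0,1],[0,0,0,0,1]]]'
python3 -c "from h import *;st()"
```

```text
time: 19.82
position: [0.6218, -0.0722, 0.0861]
tool_rot: [2.003, 2.419, 0.001]
ft_force: [3.3, 0.5, -1.8]
grip_width: 0.45
grip_force: 25.0
t 19.82 pos [ 0.6218 -0.0722  0.0861] yv [0.982 0.186 0.001] F [ 3.3  0.5 -1.8] w 0.450 gf 25.0 q [-0.4   0.41  0.59  1.69 -0.25  1.11  0.45]
```

```bash
python3 -m crank '[[[0,0.7,1,0,1],[0,0,0,0,1],[0,0,0,0,1]]]' 5
python3 -c "from h import *;st()"
python3 -m crank '[[[0,0,0,0,-0.5],[0,0,0,0,-0.5],[0,0,0,0,-0.5],[0,0,0,0,-0.5],[0,0,0,0,-0.5],[0,0,0,0,-0.5],[0,0,0,0,-0.5],[0,0,0,0,-0.5]]]' 45
python3 -m crank '[[[0,0,-20,0,-0.6],[0,0,-30,0,-0.6],[0,0,-30,0,-0.6],[0,0,-30,0,-1],[0,0,0,0,-1],[0,0,0,0,-1],[0,0,0,0,-1]]]'
python3 - <<'E'
from h import *
st(); p,T,K=grab("wrist","w11.png"); g=cv2.cvtColor(p,cv2.COLOR_RGB2GRAY).astype(int)
print(list(zip(range(30,180,2),g[30:180:2,258].tolist())))
for r in (100,130,160,200): print(r,g[r,214:304:2].tolist())
Y=np.array([-.186,.9825,0]);seat=np.array([.6245,-.0837,.105]);rr=np.array([.6218,-.0722,.105])
for n,P in [("sleeve end",rr+.075*Y+[0,0,.02]),("blk",seat+.113*Y+[0,0,.028])]: print(n,proj(P,T,K))
E
```

```text
time: 20.07
position: [0.6223, -0.0723, 0.0855]
tool_rot: [2.004, 2.419, 0.001]
ft_force: [1.9, 1.8, 1.3]
grip_width: 0.459
grip_force: 5.0
t 20.07 pos [ 0.6223 -0.0723  0.0855] yv [0.983 0.186 0.001] F [1.9 1.8 1.3] w 0.459 gf 5.0 q [-0.4   0.41  0.59  1.69 -0.25  1.11  0.45]
time: 20.73
position: [0.6218, -0.0723, 0.0849]
tool_rot: [-2.004, -2.419, 0.0]
ft_force: [-0.5, 0.2, 0.6]
grip_width: 0.743
grip_force: 0.0
time: 21.32
position: [0.6215, -0.0722, 0.1945]
tool_rot: [-2.004, -2.419, -0.0]
ft_force: [0.1, -0.5, -0.7]
grip_width: 0.976
grip_force: 0.0
t 21.32 pos [ 0.6215 -0.0722  0.1945] yv [ 0.983  0.186 -0.   ] F [ 0.1 -0.5 -0.7] w 0.976 gf 0.0 q [-0.43  0.32  0.62  1.57 -0.19  1.31  0.41]
[(30, 154), (32, 152), (34, 149), (36, 150), (38, 151), (40, 152), (42, 154), (44, 151), (46, 153), (48, 154), (50, 149), (52, 152), (54, 150), (56, 148), (58, 152), (60, 153), (62, 155), (64, 152), (66, 151), (68, 155), (70, 152), (72, 154), (74, 154), (76, 154), (78, 157), (80, 150), (82, 129), (84, 89), (86, 62), (88, 155), (90, 112), (92, 108), (94, 109), (96, 111), (98, 109), (100, 107)
[... 784 characters left out ...]
 226, 227, 223, 221, 217, 207, 191, 173, 116, 111, 106, 79, 70, 70, 72, 69, 65, 80, 112, 126, 140, 124, 121]
160 [162, 207, 231, 140, 131, 136, 116, 104, 134, 112, 110, 110, 98, 110, 114, 121, 122, 129, 128, 133, 138, 135, 136, 144, 145, 144, 140, 135, 127, 125, 116, 114, 102, 112, 110, 109, 130, 110, 121, 136, 136, 112, 134, 121, 103]
200 [94, 186, 207, 226, 188, 161, 93, 63, 113, 103, 104, 102, 101, 105, 116, 117, 127, 127, 129, 134, 135, 139, 132, 142, 138, 139, 136, 125, 128, 117, 116, 109, 94, 62, 67, 67, 66, 62, 70, 193, 216, 217, 188, 143, 69]
sleeve end (np.float64(255.87975506194067), np.float64(114.99781530238141))
blk (np.float64(256.43700218133165), np.float64(79.96420796037499))
```

```bash
python3 - <<'E'
from h import *
T,K=load("w11.png"); g=cv2.cvtColor(cv2.imread("pics/w11.png"),cv2.COLOR_BGR2GRAY).astype(int)
X=np.array([.983,.186,0])
for r in (170,180,190,200,210): print(r,g[r,224:240].tolist(),g[r,270:286].tolist())
for r,a,b in((170,229.5,281),(200,229,279.5)):
    A,B=pz(a,r,.105,T,K),pz(b,r,.105,T,K); print((B-A)@X,(A+B)/2, (A+B)[0]/2-(.6218-.19*((A+B)[1]/2+.0722)))
go(.5824,.1336,.19,[.9825,.186])
E
```

```text
170 [128, 87, 58, 68, 65, 82, 107, 103, 104, 102, 105, 104, 106, 104, 101, 102] [125, 126, 125, 120, 118, 113, 115, 106, 104, 86, 61, 67, 62, 69, 68, 66]
180 [145, 101, 61, 60, 61, 79, 113, 108, 103, 102, 103, 103, 100, 99, 99, 101] [126, 126, 123, 118, 115, 112, 113, 104, 102, 80, 64, 64, 65, 61, 67, 63]
190 [152, 118, 71, 67, 65, 63, 83, 105, 100, 102, 100, 100, 101, 97, 97, 100] [125, 124, 124, 119, 120, 112, 109, 109, 100, 77, 62, 71, 66, 64, 67, 64]
200 [161, 132, 93, 61, 63, 79, 113, 110, 103, 99, 104, 98, 102, 101, 101, 100] [128, 121, 117, 119, 116, 112, 109, 104, 94, 66, 62, 59, 67, 59, 67, 64]
210 [167, 145, 108, 63, 67, 65, 76, 101, 81, 81, 86, 81, 79, 84, 83, 99] [123, 125, 123, 116, 115, 116, 109, 105, 95, 83, 85, 91, 89, 89, 84, 86]
0.04938701033217735 [ 0.61643173 -0.04802369  0.105     ] -0.0007747656767934652
0.0498888312717475 [ 0.62098407 -0.07769484  0.105     ] -0.0018599507286369832
shift [2.093e+02 2.000e-01 3.900e+00] norm 209 turn 0.000 shift after turn [2.093e+02 2.000e-01 3.900e+00]
```

```bash
python3 - <<'E'
from h import *
g=cv2.cvtColor(cv2.imread("pics/w11.png"),cv2.COLOR_BGR2GRAY).astype(int)
print('    ',' '.join('%3d'%c for c in range(206,310,3)))
for r in range(76,236,4): print(r,' '.join('%3d'%v for v in g[r,206:310:3]))
T,K=load("w9.png"); e=pz(258.5,110,.2315,T,K);q=pz(258.5,173,.2315,T,K); print("groove to end",np.linalg.norm(e-q))
T,K=load("w11.png"); print(T.round(3).tolist())
for z in (.125,.145,.165):
    a=pz(255,151,z,T,K); print(z,"groove->",a.round(4)); Y=np.array([-.186,.9825,0]); print("end row",proj(a+np.linalg.norm(e-q)*Y,T,K))
E
```

```text
206 209 212 215 218 221 224 227 230 233 236 239 242 245 248 251 254 257 260 263 266 269 272 275 278 281 284 287 290 293 296 299 302 305 308
76  23  31  32 164 147 125 146 149 147 150 150 151 151 152 156 149 153 156 156 155 156 157 152 157 155 155 153 161 156 135 161 154  21  42  42
80  58  68  69 156 140  85 143 148 144 152 150 153 146 146 153 149 147 153 152 154 150 153 149 145 154 151 153 147 153 132  66 156  25  40  45
84  47  68  69 146 154  86  80  90  94  91  88  90  96  93  91  89  87  89  87  87  91  89  90  86  89  91  86  89  93  70 153 152  36  51  43
88  42  74  71 216 228 133 146  98  91  90  92  93  40  64 123 121 126 151 137 128 123 109  40  84  90  90  86  89 156 150 150 156  31  39  36
92  30  76  70 204 254 255 255 255 149  95 101 102 106 100 105 110 106 108 110 111 111 109 104 102 106  95 104 152 148 149 145 155  39  45  35
96  15  79  78  73  73  68  72  66  71  74  89  97  96 102 109 102 108 111 114 112 113 105 106 104  95  87  41  45  46  45  46  41  40  40  36
100 172  79 152 182 155 110  52  63  80  80  85  87  94 103 100 108 110 108 106 110 104 106 101  95  6
[... 4582 characters left out ...]
223 216 205 187 171 136  96  86  87  84  85 119 124 106  80 178 172
232 172 169 180  83 194 216 170  82  92  85  85 105 185 204 214 222 223 228 223 216 202 185 167 136  89  86  83  85  86 103 141 140  83 136 175
groove to end 0.028233605477293058
[[0.983, 0.18, 0.047, 0.61], [0.186, -0.95, -0.252, -0.003], [-0.0, 0.256, -0.967, 0.357], [0.0, 0.0, 0.0, 1.0]]
0.125 groove-> [ 0.6126 -0.0281  0.125 ]
end row (np.float64(254.92601972550239), np.float64(117.16060422433418))
0.145 groove-> [ 0.6124 -0.026   0.145 ]
end row (np.float64(254.9187817060857), np.float64(113.84985409073674))
0.165 groove-> [ 0.6122 -0.0238  0.165 ]
end row (np.float64(254.90997379889646), np.float64(109.82101992710218))
```

```bash
python3 -m crank '[[[25,0,0,0,-1],[35,0,0,0,-1],[38,0,0,0,-1],[38,0,0,0,-1],[35,0,0,0,-1],[25,0,0,0,-1],[13,0,0,0,-1],[0,0,0,0,-1],[0,0,0,0,-1]]]' 45
python3 -c "from h import *;st();go(.5824,.1336,.0866,[.9825,.186])"
```

```text
time: 22.12
position: [0.5827, 0.1319, 0.1941]
tool_rot: [2.004, 2.419, -0.003]
ft_force: [-0.7, -0.9, -0.3]
grip_width: 1.002
grip_force: 0.0
t 22.12 pos [0.5827 0.1319 0.1941] yv [ 0.983  0.186 -0.002] F [-0.7 -0.9 -0.3] w 1.002 gf 0.0 q [-0.71  0.24  0.52  1.64 -0.12  1.29  0.02]
shift [  1.9   0.2 107.5] norm 107 turn 0.000 shift after turn [  1.9   0.2 107.5]
```

```bash
python3 -m crank '[[[1,0,25,0,-1],[0,0,35,0,-1],[0,0,30,0,-1],[0,0,17,0,-1],[0,0,0,0,1],[0,0,0,0,1],[0,0,0,0,1],[0,0,0,0,1],[0,0,0,0,1],[0,0,0,0,1]]]'
python3 -m crank '[[[0,0,0,0,1],[0,0,0,0,1],[0,0,0,0,1],[0,0,0,0,1],[0,0,0,0,1]]]'; python3 -c "from h import *;st()"
python3 -m crank '[[[-3,0,0,0,1],[-3,0,0,0,1],[-3,0,0,0,1],[-3,0,0,0,1],[-3,0,0,0,1],[-3,0,0,0,1],[-3,0,0,0,1],[-2,0,0,0,1],[0,0,0,0,1],[0,0,0,0,1]]]'; python3 -c "from h import *;st()"
```

```text
time: 22.95
position: [0.5837, 0.1341, 0.0893]
tool_rot: [2.004, 2.418, 0.003]
ft_force: [-0.6, 0.1, 0.4]
grip_width: 0.634
grip_force: 0.0
time: 23.37
position: [0.5824, 0.1341, 0.0883]
tool_rot: [-2.004, -2.419, 0.001]
ft_force: [-3.2, -0.6, 3.7]
grip_width: 0.431
grip_force: 45.0
t 23.37 pos [0.5824 0.1341 0.0883] yv [ 0.983  0.186 -0.001] F [-3.2 -0.6  3.7] w 0.431 gf 45.0 q [-0.69  0.34  0.5   1.76 -0.18  1.09  0.06]
time: 24.2
position: [0.5875, 0.1078, 0.0883]
tool_rot: [2.005, 2.415, -0.004]
ft_force: [-2.3, -5.0, 6.2]
grip_width: 0.424
grip_force: 45.0
t 24.20 pos [0.5875 0.1078 0.0883] yv [ 0.983  0.184 -0.   ] F [-2.3 -5.   6.2] w 0.424 gf 45.0 q [-0.66  0.34  0.51  1.76 -0.18  1.09  0.1 ]
```

```bash
python3 -m crank '[[[-2,0,0,0,1],[-2,0,0,0,1],[0,0,0,0,1],[0,0,0,0,1]]]'; python3 -c "from h import *;st()"
```

```text
time: 24.53
position: [0.5876, 0.1074, 0.0883]
tool_rot: [-2.004, -2.418, 0.0]
ft_force: [-3.7, 1.0, 5.8]
grip_width: 0.429
grip_force: 45.0
t 24.53 pos [0.5876 0.1074 0.0883] yv [ 0.983  0.186 -0.   ] F [-3.7  1.   5.8] w 0.429 gf 45.0 q [-0.65  0.34  0.51  1.76 -0.18  1.09  0.11]
```

```bash
python3 -m crank '[[[-2,0,0,0,1],[0,0,0,0,1],[0,0,0,0,1],[1,0,0,0,1],[0,0,0,0,-0.5],[0,0,0,0,-0.5],[0,0,0,0,-0.5],[0,0,0,0,-0.5],[0,0,0,0,-0.5],[0,0,0,0,-0.5]]]'
python3 -m crank '[[[0,0,0,0,-0.5],[0,0,-20,0,-1],[0,0,-35,0,-1],[-35,0,-35,0,-1],[-35,0,-16,0,-1],[-38,0,0,0,-1],[-38,0,0,0,-1],[-30,0,0,0,-1],[0,0,0,0,-1],[0,0,0,0,-1]]]'
python3 -m crank '[[[-8,0,0,0,-1],[0,0,0,0,-1],[0,0,0,0,-1]]]'
python3 - <<'E'
from h import *
st(); p,T,K=grab("wrist","w12.png"); g=cv2.cvtColor(p,cv2.COLOR_RGB2GRAY).astype(int)
Y=np.array([-.186,.9825,0]);seat=np.array([.5876+.186*.188,.1074-.9825*.194,.105]); print(seat)
for n,y,z in [("end",.075,.02),("groove",.047,.02),("blk",.113,.028),("blkfar",.168,.028),("knob outer",.209,.019)]: print(n,np.round(proj(seat+y*Y+[0,0,z],T,K),1))
print('    ',' '.join('%3d'%c for c in range(224,296,4)))
for r in range(0,216,6): print(r,' '.join('%3d'%v for v in g[r,224:296:4]))
E
```

```text
time: 25.37
position: [0.5881, 0.1063, 0.0878]
tool_rot: [2.005, 2.419, 0.0]
ft_force: [0.2, -0.2, 0.3]
grip_width: 0.726
grip_force: 0.0
time: 26.2
position: [0.6196, -0.0641, 0.1885]
tool_rot: [2.01, 2.413, -0.001]
ft_force: [0.3, 1.9, -0.7]
grip_width: 1.0
grip_force: 0.0
time: 26.45
position: [0.6212, -0.0678, 0.1883]
tool_rot: [-2.002, -2.42, -0.0]
ft_force: [0.9, -0.0, 1.0]
grip_width: 0.999
grip_force: 0.0
t 26.45 pos [ 0.6212 -0.0678  0.1883] yv [ 0.982  0.187 -0.   ] F [ 0.9 -0.   1. ] w 0.999 gf 0.0 q [-0.43  0.32  0.62  1.58 -0.19  1.3   0.4 ]
[ 0.622568 -0.083205  0.105   ]
end [253.7 134. ]
groove [253.8 167.4]
blk [253.5  83.6]
blkfar [253.3   0.8]
knob outer [253.4 -60.7]
     224 228 232 236 240 244 248 252 256 260 264 268 272 276 280 284 288 292
0 107 106 114  24  20  22  11   4   5  16  15  23  19  26  53 173 187 178
6 111 108 102   4  18  28 102 114 134 124 115   7  16  12 120 107 115 109
12 149 148 148 151 146 154 146 147 147 149 149 149 155 151 152 150 148 236
18 149 155 144 146 147 147 149 146 147 149 150 151 146 154 152 157 158 147
24  56  64  76 148 151 149 14
[... 1689 characters left out ...]
 106 106 109 143
162 132 117 112 115 117 123 133 138 139 140 144 132 122 108 111 107 112 137
168 131 118 114  98 112 121 129 136 143 136 139 132 125 114 114 108 113 144
174  90  64 102 104  49  47  58  63  65  62  59  59  56  43  64  67  66 108
180  98  65 104 103 111 124 135 138 139 140 146 134 119 116  60  67  65 105
186 104  62  99 101 113 120 129 136 139 143 139 131 124 109  59  63  62 189
192 116  78 102 100 107 122 128 133 142 142 137 132 121 107  64  67  63 188
198 124  77 104 102 108 120 130 136 134 144 142 135 118 111  65  65  71 188
204 136  59  97 101 111 117 128 133 135 139 137 132 122 110  62  62  63 191
210 142  63 101 106 111 126 132 131 134 232 222 122 124 108  64  64  65 198
```

```bash
python3 -c "from h import *;print(job.close_job())"
```

```text
the job is handed in; nothing more can be done
None
```

The sleeve is mounted between the two cones and the job was handed in at about 26.5 s. By my measurements the knob stopped about 27 mm in, the sleeve's middle is within about 1 mm of seat along the line, and the arm is clear. No verdict was reported back.

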